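# Seat the compressor's filter disc and close its keeper

### The arm

A 6-joint arm with a two-finger parallel gripper is mounted at the origin on the work surface. World frame = base frame: x ahead of the robot, y to its left, z up, the work surface at z = 0. Lengths are in m, angles in rad, forces in N, time in s.
With the tool pointing down it reaches from about 0.375 to 0.9 m from the base axis. Payload 3.1 kg.
Tool frame: the origin (TCP) lies on the centre line of the jaws, within the pads' length; the fingertips stand robot.tip_reach ahead of it and the grasp point (between the pads) is the TCP (robot.tip_reach is the distance from the TCP to the fingertips, in m); z points along the fingers, y is the direction in which the jaws open and shut (so a half turn about z gives the same grasp; the last joint's range is limited). The gripper opens to 87 mm and grips with 3 to 60 N. Pads are 19 mm wide; open, the fingers measure 117 mm over their backs; the gripper's body (75 mm by 190 mm) begins 51 mm behind the grasp point.
Start: joints at [1.137, 0.527, 1.433, -0, 1.181, -0.178], TCP at [0.158, 0.605, 0.21] pointing down, gripper open.
Joint ranges: [-3.08, 3.08], [-0.75, 2.2], [0.22, 2.44], [-1.43, 4.57], [0, 2.65], [-2.85, 2.85]. Speed limits (rad/s): [2.79, 2.79, 3.14, 3.14, 3.14, 3.14].

### API

Orientations are given as a unit quaternion [x, y, z, w].
In Python, from rig import telemetry, viewer, robot gives the robot as it stands. The module is installed in compiled form; this text tells all that it offers.
- The arm moves only by the tool step_arm, never from a script. Its argument "targets" is a list of rows, each an object of numbers: "dx", "dy", "dz": the shift along the tool's x, y, z in m; "rx", "ry", "rz": the turn, a rotation vector about the tool's x, y, z in degrees. In form: [{"dx": .., "dy": .., "dz": .., "rx": .., "ry": .., "rz": ..}, ...]. A call has exactly 5 rows; each row is the pose to reach, as a shift and turn from the pose measured when the call began, along the tool's axes at that moment; what a row does not reach only later rows make up. A row lasts 1/8 s, in which the tool goes at most 62.5 mm and 10.7 degrees, less where a joint would pass 70% of its speed; a pose out of reach is approached as far as the arm can. A call with a gripper value outside its range is refused whole. "gripper" is the opening, from 0 (shut) to 1 (fully open), set as the call begins (left out, the last holds). The fingers move at their own pace and stop on an object; "force" is the grip in N (left out, the last holds). Time passes only in rows, so rows that repeat a pose let the fingers close, or fill a call up. It gives the time, the measured TCP pose, the force and the opening at its end, in the units of the state.
- telemetry.get_obs(): the state, without advancing time (a new reading comes with each control period).
- viewer.camera(name): name is "side" or "top"; returns a dict with "img" (420x560x3 uint8, blue, green, red), "depth" (420x560 float32, m along the optical axis (not along the pixel's ray), 0 where there is no reading), "K" (3x3 intrinsics, pixels), "R" (3x3) and "t" (3): a world point X has camera coordinates R X + t. Camera axes: x right, y down, z forward; pixel columns grow to the right and rows downward; lengths in m; the calibration is good to about 2 mm. A picture is of the moment at which its call begins.
- robot.hand_in(): hands the job in, once; it reports no verdict.
The state is a dict: "time": time; "q": joint angles; "joint_velocities": joint speeds; "joint_torque": joint torques, N m; "position": TCP position; "tool_rot": TCP orientation; "ft_force": force on the tool from outside, world axes, zero at the start; "moment": the same for the moment, N m; "grip_width": finger opening in m.
Only numpy, scipy, OpenCV 4.12 (cv2) and the standard library are available. Lean on these libraries where they do the work, as an engineer would, in place of code of your own. Each camera call takes 0.05 s, during which the arm holds its last target.

### The job

Put the bronze filter disc in its seat: with the fingertips gently push it along the top of the grey filter housing, without picking it up, until it drops over the edge into the round recess and lies flat. Then push the small steel keeper round by its upright post until it lies fully home across the disc. Leave the spray can, the screwdriver and the tin where they are.

Things in the scene. Friction and masses are not known exactly. Their poses are not given: they have to be found in the camera images.
- housing: Grey-painted slab fixed to the bench, 120 mm (its x) by 190 mm (its y) by 30 mm high; origin at the centre of its underside, z up. Its top face, 30 mm above the bench, is flat: the half towards its -y is a bare landing, and in the half towards +y is the round recess. A 20 mm pipe stub sticks out 30 mm from the middle of its +y end, below the top face.
- seat (a point): Centre of the flat floor of the round recess in the housing, at (0, 45, 20) mm in the housing's frame. The recess is 60 mm across and 10 mm deep, with a plain square edge level with the top face all round.
- filter_center (a point): Centre (half-way up) of the loose sintered bronze filter disc, 56 mm across, 10 mm thick, about 0.13 kg, z is its own axis. It starts lying flat on the landing, its centre 5 mm above the top face. Seated, it lies on the recess floor, its top flush with the top face (to about 1 mm) and its centre 25 mm above the bench.
- keeper_pivot (a point): Point on the keeper's vertical pivot axis at the height of the housing's top face, at (48, 45, 30) mm in the housing's frame. The screw and hub here are 16 mm across and stand 13 mm above the top face.
- keeper_post (a point): Centre of the top of the keeper's upright round steel post, 12 mm across. The post stands 50 mm from the pivot axis on a flat arm 12 mm wide; the arm lies 3 to 7 mm above the housing's top face and ends 6 mm beyond the post's centre; the post's top is 33 mm above the top face.
- keeper (a joint): Angle of the keeper in rad. 0 is fully home against its stop: the arm points to the housing's -x, across the disc. It grows clockwise seen from above as the keeper opens; at 1.57 the arm points to the housing's +y, clear of the recess. Stop at 1.9. It starts between 1.1 and 1.75. It swings with light friction (under 1 N at the post) and stays where left.
- spray: Bystander: loose standing spray can, 52 mm across, 150 mm tall; origin at the centre of its underside.
- driver: Bystander: loose screwdriver lying on the bench, 170 mm long along its x, up to about 35 mm high.
- tin: Bystander: loose open steel tin, 60 mm across, 45 mm tall; origin at the centre of its underside.
Not all that is in view belongs to the job. Of the things like the part that bears filter_center, leave any that is black, purple or red; of the rest the larger one is meant.

How it is judged:
By the outcome, as a careful person would: the job done as asked, in the order asked, and still so for the second after the job is handed in, with the robot touching nothing.
It also fails if it takes over 51 s, if anything falls off the work surface, if the arm or the gripper's body presses on something with over 40 N, if the wrist force passes 120 N, or if a joint passes its speed limit or range.

## Working session

There is one attempt and no reset: what is moved stays moved. The work goes in short steps, Python scripts to look and compute and a tool call to move; the robot and the scene stay as the last step left them, time stands still between calls to the robot, and variables do not carry over. Pictures are saved under pics/ and viewed, and the job is handed in when it is done.

Besides the shell and the picture viewer there is one more tool, called as name(argument=value, ...), one argument or row to a line, values as JSON. step_arm: Moves the arm, as the interface text tells. Its arguments: {"type":"object","properties":{"targets":{"type":"array"},"gripper":{"type":"number"},"force":{"type":"number"}},"required":["targets"]}

```bash
mkdir -p pics
python3 - <<'E'
from rig import telemetry, viewer, robot
import cv2,numpy as np
o=telemetry.get_obs();print({k:np.round(v,3) for k,v in o.items()},robot.tip_reach)
for n in("top","side"):
    c=viewer.camera(n);cv2.imwrite(f"pics/{n}0.png",c["img"]);np.savez(f"{n}0.npz",**c);print(n,c["K"],c["R"],c["t"])
E
```

```text
{'time': np.float64(0.0), 'q': array([ 1.137,  0.528,  1.434, -0.   ,  1.181, -0.179]), 'joint_velocities': array([-0.001,  0.   , -0.   ,  0.001,  0.001,  0.001]), 'joint_torque': array([-1.0000e-03, -4.4006e+01, -1.7659e+01,  6.3000e-02,  5.8000e-02,
       -0.0000e+00]), 'position': array([0.158, 0.604, 0.209]), 'tool_rot': array([ 0.128,  0.992, -0.001, -0.   ]), 'ft_force': array([-0.232,  0.024,  0.51 ]), 'moment': array([ 0.002,  0.015, -0.002]), 'grip_width': np.float64(0.087)} 0.019
top [[546.97506627   0.         273.21354872]
 [  0.         546.97506627 215.16577174]
 [  0.           0.           1.        ]] [[-0.00454513 -0.99984826 -0.01681637]
 [-0.99274987  0.00653148 -0.12002097]
 [ 0.1201126   0.01614894 -0.99262892]] [-0.03700167  0.59383969  1.03615894]
side [[465.22344075   0.         281.05236002]
 [  0.         465.22344075 209.6125051 ]
 [  0.           0.           1.        ]] [[ 0.99053272 -0.13607106  0.01815486]
 [-0.08180545 -0.69129238 -0.71792946]
 [ 0.11023974  0.70964745 -0.69587908]] [-0.57176439  0.08415364  0.89406919]
```

View pics/top0.png

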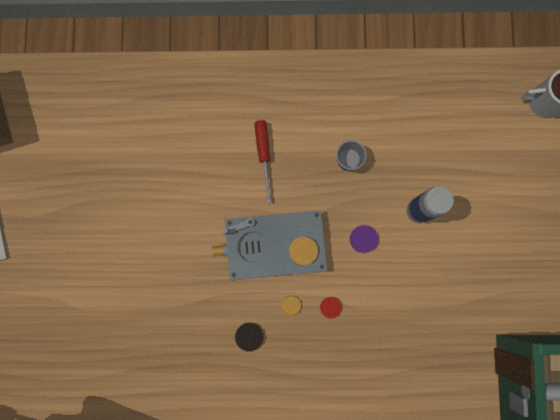

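View pics/side0.png

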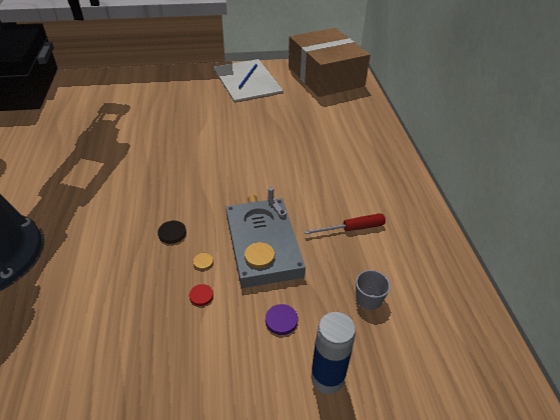

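The candidates in the top view are the large bronze disc on the housing at (303,250), the small bronze disc at (291,306), purple at (364,239), red at (331,307) and black at (249,337). The large bronze disc fits: it isn't an excluded colour, it's the larger of the two bronze ones, and it lies on the landing. I'll confirm that in a crop and measure.

```bash
cat > h.py <<'E'
import numpy as np,cv2
def proj(c,X):
    p=(c["R"]@np.atleast_2d(X).T).T+c["t"]; u=(c["K"]@p.T).T; return u[:,:2]/u[:,2:]
def ray(c,uv,z):
    uv=np.atleast_2d(uv).astype(float); d=np.c_[uv,np.ones(len(uv))]@np.linalg.inv(c["K"]).T@c["R"]
    o=-c["R"].T@c["t"]; s=(z-o[2])/d[:,2]; return o+d*s[:,None]
def cloud(c):
    h,w=c["depth"].shape; u,v=np.meshgrid(np.arange(w),np.arange(h)); d=c["depth"]
    P=np.stack([u,v,np.ones_like(u)],-1)@np.linalg.inv(c["K"]).T*d[...,None]
    return (P-c["t"])@c["R"]
E
python3 - <<'E'
from h import *
for n in("top","side"):
    c=dict(np.load(f"{n}0.npz")); P=cloud(c); im=c["img"]
    hsv=cv2.cvtColor(im,cv2.COLOR_BGR2HSV)
    z=P[...,2]; roi=(abs(P[...,0]-0.53)<.25)&(abs(P[...,1])<.25)
    print(n,"table z",np.median(z[roi]))
    m=((z>.022)&(z<.034)&(hsv[...,1]<90)&roi).astype(np.uint8)
    k,l,s,_=cv2.connectedComponentsWithStats(m); i=1+np.argmax(s[1:,4]); print(s[i])
    q=np.argwhere(l==i)[:,::-1]; W=ray(c,q,.03)[:,:2]
    r=cv2.minAreaRect((W*1000).astype(np.float32)); print("rect",r, "z",np.median(z[l==i]))
    # discs
    b=((hsv[...,0]>8)&(hsv[...,0]<28)&(hsv[...,1]>150)&(hsv[...,2]>120)&roi&(z>.033)).astype(np.uint8)
    k,l,s,ce=cv2.connectedComponentsWithStats(b)
    for i in range(1,k):
        if s[i,4]>60:
            q=np.argwhere(l==i)[:,::-1].astype(np.float32); zz=np.median(z[l==i])
            W=ray(c,q,.04)[:,:2]*1000
            print("disc",s[i],ce[i],zz,cv2.minEnclosingCircle(W.astype(np.float32)),W.mean(0))
    b=((z>.05)&(z<.075)&roi&(hsv[...,1]<90)).astype(np.uint8)
    k,l,s,ce=cv2.connectedComponentsWithStats(b)
    for i in range(1,k):
        if s[i,4]>3: print("tall",s[i],ce[i],P[l==i].mean(0), P[l==i].max(0))
    x,y,w,h=(205,190,140,110) if n=="top" else (150,175,170,130)
    cv2.imwrite(f"pics/{n}0c.png",cv2.resize(im[y:y+h,x:x+w],None,fx=4.5,fy=4.5,interpolation=cv2.INTER_CUBIC))
E
```

```text
top table z 0.00025227536186113187
[ 223  210  104   70 4385]
rect ((535.6644897460938, -39.94298553466797), (120.05123901367188, 197.8643341064453), 4.951160907745361) z 0.029739777612529935
disc [290 237  28  27 538] [303.21189591 250.34386617] 0.03996031933036344 ((523.8355102539062, -98.19951629638672), 26.54398536682129) [524.18474427 -98.08480616]
tall [222 227   7   7  36] [224.97222222 230.08333333] [0.56241056 0.051442   0.06152737] [0.56832915 0.05720274 0.0657416 ]
side table z -0.0002055384492175
[ 226  200   80   81 3408]
rect ((535.5742797851562, -44.18598937988281), (120.50511169433594, 199.12637329101562), 5.229750633239746) z 0.02935027139729688
tall [269 187   5   8  37] [270.91891892 190.40540541] [0.56226267 0.05120544 0.05856189] [0.56689838 0.05964411 0.06545191]
```

```bash
ls pics
```

```text
side0.png
side0c.png
top0.png
top0c.png
```

View pics/top0c.png

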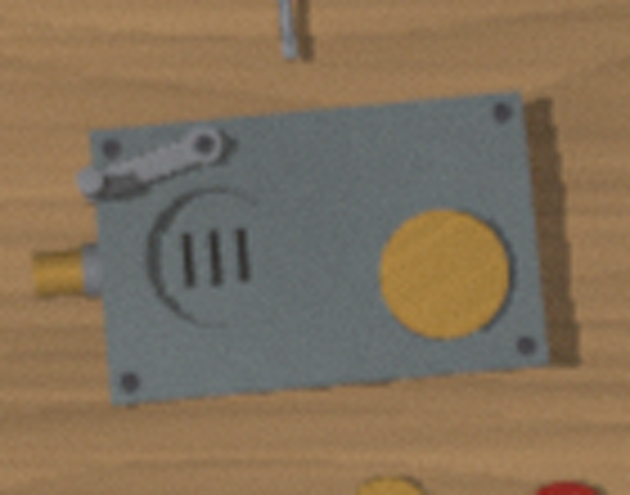

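View pics/side0c.png

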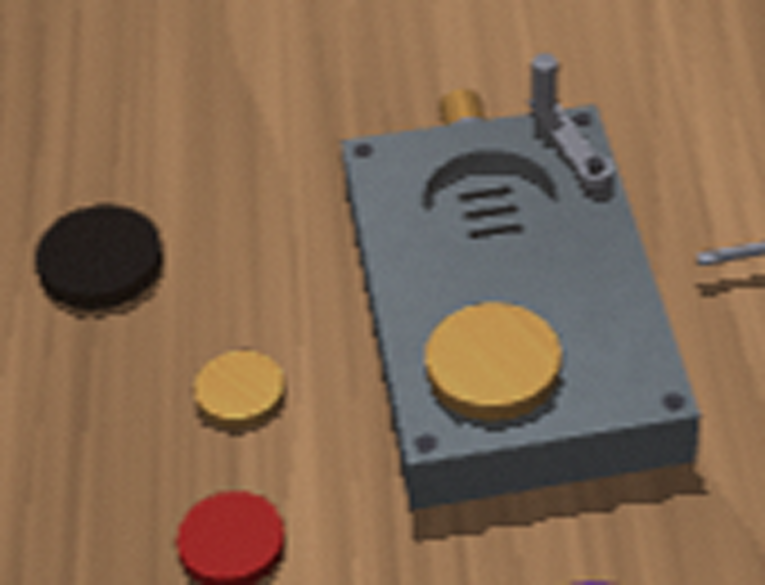

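The crops confirm it: the large bronze disc lies on the landing, with the pipe and recess at the housing's +y end towards world +y. Next I'll refine the housing pose with both cameras.

Run:
```python
from h import *
from scipy.optimize import minimize
res=[]
for n in("top","side"):
    c=dict(np.load(f"{n}0.npz")); P=cloud(c); im=c["img"]; hsv=cv2.cvtColor(im,cv2.COLOR_BGR2HSV)
    z=P[...,2]; roi=(abs(P[...,0]-0.53)<.1)&(abs(P[...,1]+.04)<.13)
    bz=((hsv[...,0]>8)&(hsv[...,0]<30)&(hsv[...,1]>120)&(z>.036)&roi)
    q=np.argwhere(bz)[:,::-1].astype(np.float32); W=ray(c,q,.04)[:,:2]*1000
    print(n,"disc",len(q),W.mean(0),cv2.minEnclosingCircle(W.astype(np.float32)) if len(q) else 0)
    # top-face pixels (+disc) vs model, robust: max IoU of rasterised rect, ignoring keeper pixels
    m=((z>.022)&roi&((hsv[...,1]<90)|bz)); ign=(z>.0335)&~bz
    ign=cv2.dilate(ign.astype(np.uint8),np.ones((3,3)))>0
    yy,xx=np.mgrid[0:420,0:560]; W=ray(c,np.c_[xx.ravel(),yy.ravel()],.03).reshape(420,560,3)[...,:2]*1000
    if n=="side": 
        # exclude side walls: only z>.027
        m=((z>.026)&roi&((hsv[...,1]<90)|bz))
    # recess floor pixels appear inside; fill
    m=cv2.morphologyEx(m.astype(np.uint8),cv2.MORPH_CLOSE,np.ones((9,9)))>0
    def cost(p):
        a=np.radians(p[2]); d=W-p[:2]; x=d@[np.cos(a),np.sin(a)]; y=d@[-np.sin(a),np.cos(a)]
        s=np.minimum(60-abs(x),95-abs(y)); s=1/(1+np.exp(-s/1.0)); return (((s-m)**2)[~ign&roi]).sum()
    r=minimize(cost,[535,-42,5],method="Nelder-Mead",options=dict(xatol=.02,fatol=.01)); print(r.x,r.fun); res.append(r.x)
    a=np.radians(r.x[2]); Rz=np.array([[np.cos(a),-np.sin(a)],[np.sin(a),np.cos(a)]])
    f=lambda h:np.r_[r.x[:2]+Rz@np.array(h[:2]),h[2]]/1000
    v=im.copy(); v=cv2.resize(v,None,fx=4,fy=4,interpolation=cv2.INTER_CUBIC)
    def poly(pts,col): 
        u=proj(c,np.array([f(p) for p in pts])); cv2.polylines(v,[np.int32(np.round((u+.5)*4))],True,col,1)
    poly([(-60,-95,30),(60,-95,30),(60,95,30),(-60,95,30)],(0,0,255))
    t=np.linspace(0,2*np.pi,60); poly([(30*np.cos(k),45+30*np.sin(k),30) for k in t],(0,255,0))
    poly([(48+8*np.cos(k),45+8*np.sin(k),43) for k in t],(255,0,255))
    x,y,w,h=(205,190,140,110) if n=="top" else (210,175,110,120)
    cv2.imwrite(f"pics/{n}0f.png",v[y*4:(y+h)*4,x*4:(x+w)*4])
    # keeper post top
    k=((z>.058)&(z<.07)&roi&(hsv[...,1]<90)); q=np.argwhere(k)[:,::-1]; pw=ray(c,q,.063)[:,:2]*1000
    print("post",len(q),pw.mean(0)); h=Rz.T@(pw.mean(0)-r.x[:2]); print("post h",h,"theta",np.arctan2(h[1]-45,48-h[0]), np.hypot(h[1]-45,48-h[0]))
```

```text
top disc 682 [560.31814317 -90.44261518] ((670.9576416015625, -35.05174255371094), 622.9581909179688)
[535.98332581 -43.49034347   4.94110441] 154.25276876067656
post 31 [562.31291125  51.91525402]
post h [34.44918343 92.7832359 ] theta 1.2944623363944543 49.66751718108994
side disc 549 [522.69335068 -99.18861137] ((522.8946533203125, -98.7750473022461), 28.855159759521484)
[535.86591324 -44.14002765   4.91108071] 484.8150524480104
post 23 [562.33402494  50.53896206]
post h [34.47637222 92.06547555] theta 1.2909975524672326 48.96986315744572<stdin>:21: RuntimeWarning: overflow encountered in exp
```

View pics/top0f.png

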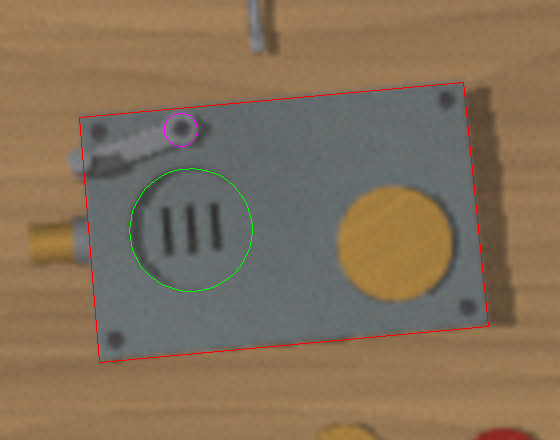

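View pics/side0f.png

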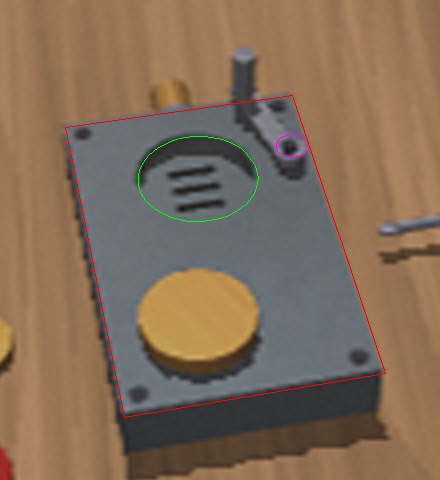

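```bash
cat >> h.py <<'E'
from scipy.spatial.transform import Rotation as Ro
H=np.array([535.9,-43.8]); HA=np.radians(4.93); RH=np.array([[np.cos(HA),-np.sin(HA)],[np.sin(HA),np.cos(HA)]])
def h2w(h): return (H+RH@np.array(h,float))
def w2h(w): return RH.T@(np.array(w,float)-H)
def goal(pos_mm,xang,o=None):
    """relative move to TCP world pos (mm), tool x at world angle xang (deg), tool down"""
    if o is None:
        from rig import telemetry; o=telemetry.get_obs()
    R=Ro.from_quat(o["tool_rot"]); a=np.radians(xang); x=np.array([np.cos(a),np.sin(a),0]); z=np.array([0,0,-1.]); 
    G=Ro.from_matrix(np.c_[x,np.cross(z,x),z])
    d=R.inv().apply(np.array(pos_mm)/1000-o["position"]); r=(R.inv()*G).as_rotvec(degrees=True)
    print("d mm",np.round(d*1000,1),"r deg",np.round(r,1))
E
python3 - <<'E'
from h import *
print("seat",h2w([0,45]))
goal((519,-153,210),85.2)
E
```

```text
seat [532.03276315   1.03351959]
d mm [-5.41e+02 -6.41e+02  6.00e-01] r deg [-0.1  0.1 80.1]
```

step_arm(
  targets=[
    {"dx": -0.541,"dy": -0.641,"dz": 0,"rz": 80},
    {"dx": -0.541,"dy": -0.641,"dz": 0,"rz": 80},
    {"dx": -0.541,"dy": -0.641,"dz": 0,"rz": 80},
    {"dx": -0.541,"dy": -0.641,"dz": 0,"rz": 80},
    {"dx": -0.541,"dy": -0.641,"dz": 0,"rz": 80},
  ],
  gripper=0.345,
  force=20,
)

```text
invalid input
```

```bash
python3 -c "
from h import *
goal((519,-153,210),85.2)"
```

```text
d mm [-5.41e+02 -6.41e+02  6.00e-01] r deg [-0.1  0.1 80.1]
```

step_arm(
  targets=[
    {"dx": -0.541,"dy": -0.641,"dz": 0,"rx": 0,"ry": 0,"rz": 80},
    {"dx": -0.541,"dy": -0.641,"dz": 0,"rx": 0,"ry": 0,"rz": 80},
    {"dx": -0.541,"dy": -0.641,"dz": 0,"rx": 0,"ry": 0,"rz": 80},
    {"dx": -0.541,"dy": -0.641,"dz": 0,"rx": 0,"ry": 0,"rz": 80},
    {"dx": -0.541,"dy": -0.641,"dz": 0,"rx": 0,"ry": 0,"rz": 80},
  ],
  gripper=0.345,
  force=20,
)

```text
time: 0.72
position: [0.293, 0.3208, 0.2104]
tool_rot: [0.564, 0.826, -0.001, 0.0]
ft_force: [0.8, -0.4, 0.2]
grip_width: 0.0448
```

```bash
python3 -c "
from h import *
goal((519,-153,210),85.2)"
```

```text
d mm [-523.5   38.3    1.1] r deg [-0.   0.1 26.1]
```

step_arm(
  targets=[
    {"dx": -0.523,"dy": 0.038,"dz": 0.001,"rx": 0,"ry": 0,"rz": 26},
    {"dx": -0.523,"dy": 0.038,"dz": 0.001,"rx": 0,"ry": 0,"rz": 26},
    {"dx": -0.523,"dy": 0.038,"dz": 0.001,"rx": 0,"ry": 0,"rz": 26},
    {"dx": -0.523,"dy": 0.038,"dz": 0.001,"rx": 0,"ry": 0,"rz": 26},
    {"dx": -0.523,"dy": 0.038,"dz": 0.001,"rx": 0,"ry": 0,"rz": 26},
  ],
)

```text
time: 1.35
position: [0.4272, 0.0383, 0.2103]
tool_rot: [0.736, 0.677, -0.0, 0.0]
ft_force: [1.9, 0.9, 0.2]
grip_width: 0.03
```

```bash
python3 -c "
from h import *
goal((519,-153,210),85.2)"
```

```text
d mm [-183.1  107.2    0.5] r deg [0.  0.1 0.1]
```

step_arm(
  targets=[
    {"dx": -0.183,"dy": 0.107,"dz": 0,"rx": 0,"ry": 0,"rz": 0},
    {"dx": -0.183,"dy": 0.107,"dz": 0,"rx": 0,"ry": 0,"rz": 0},
    {"dx": -0.183,"dy": 0.107,"dz": 0,"rx": 0,"ry": 0,"rz": 0},
    {"dx": -0.183,"dy": 0.107,"dz": 0,"rx": 0,"ry": 0,"rz": 0},
    {"dx": -0.183,"dy": 0.107,"dz": 0,"rx": 0,"ry": 0,"rz": 0},
  ],
)

```text
time: 1.98
position: [0.5193, -0.1547, 0.2099]
tool_rot: [0.737, 0.676, -0.0, 0.0]
ft_force: [-0.7, 0.1, 0.2]
grip_width: 0.0301
```

```bash
python3 -c "
from h import *
goal((519,-153,70),85.2)"
```

```text
d mm [  1.8  -0.4 139.9] r deg [ 0.   0.1 -0.1]
```

step_arm(
  targets=[
    {"dx": 0.002,"dy": 0,"dz": 0.05,"rx": 0,"ry": 0,"rz": 0},
    {"dx": 0.002,"dy": 0,"dz": 0.1,"rx": 0,"ry": 0,"rz": 0},
    {"dx": 0.002,"dy": 0,"dz": 0.13,"rx": 0,"ry": 0,"rz": 0},
    {"dx": 0.002,"dy": 0,"dz": 0.14,"rx": 0,"ry": 0,"rz": 0},
    {"dx": 0.002,"dy": 0,"dz": 0.14,"rx": 0,"ry": 0,"rz": 0},
  ],
)

```text
time: 2.6
position: [0.5191, -0.1518, 0.07]
tool_rot: [0.736, 0.677, -0.0, -0.0]
ft_force: [0.3, 0.4, 0.4]
grip_width: 0.0301
```

Run:
```python
from h import *
from rig import viewer,telemetry
o=telemetry.get_obs(); print(o["position"],o["ft_force"],o["q"])
for n in("top","side"):
    c=viewer.camera(n); v=cv2.resize(c["img"],None,fx=4,fy=4,interpolation=cv2.INTER_CUBIC)
    u=np.array([np.cos(np.radians(85.2)),np.sin(np.radians(85.2)),0]); j=np.array([u[1],-u[0],0])
    t=o["position"]+[0,0,-.019]
    # predicted finger tips inner/outer rectangles
    for s in(1,-1):
        pts=[t+s*j*a+u*b for a,b in((.015,-.0095),(.015,.0095),(.030,.0095),(.030,-.0095))]
        cv2.polylines(v,[np.int32(np.round((proj(c,np.array(pts))+.5)*4))],True,(0,0,255),1)
    x,y,w,h=(205,180,190,130) if n=="top" else (190,175,160,140)
    cv2.imwrite(f"pics/{n}1.png",v[y*4:(y+h)*4,x*4:(x+w)*4])
```

```text
[ 0.51907329 -0.15182087  0.06997574] [0.31683785 0.4492526  0.36440031] [-4.90809685e-01  6.25226241e-01  1.76123404e+00 -1.09545717e-03
  7.55662419e-01 -4.05723558e-01]
```

View pics/side1.png

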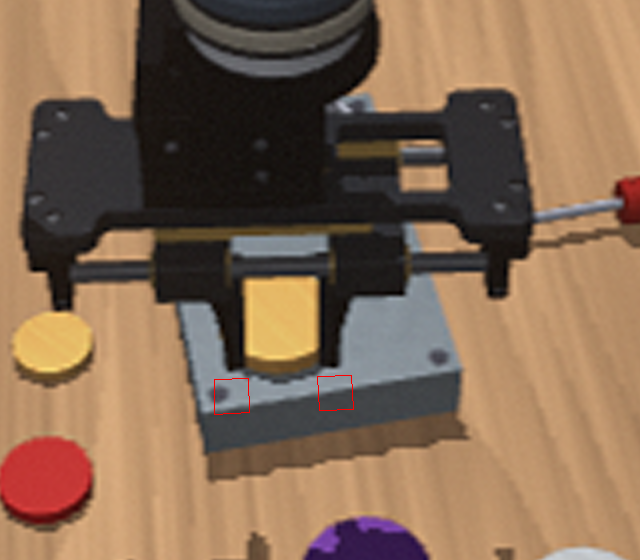

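View pics/top1.png

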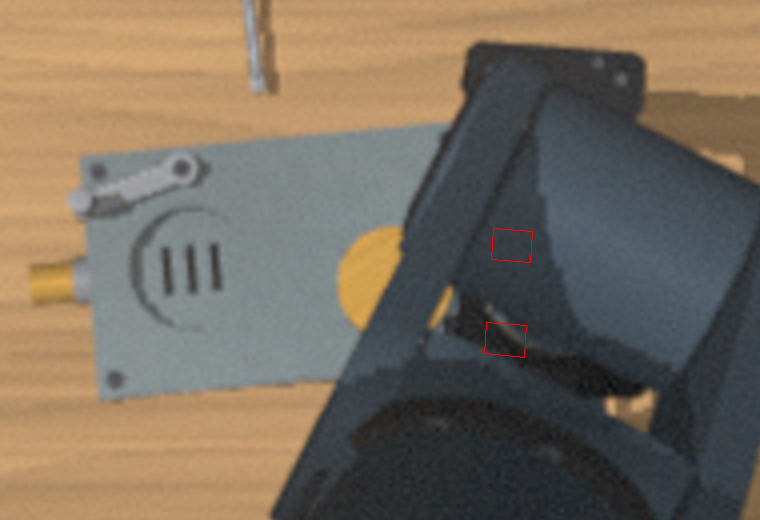

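The side view shows the fingertips at crop rows around 367, above and behind where I predicted them (around 395). I'll check the tip position with depth before pushing.

Run:
```python
from h import *
from rig import viewer,telemetry
o=telemetry.get_obs(); t=o["position"]
u=np.array([np.cos(np.radians(85.2)),np.sin(np.radians(85.2)),0]); j=np.array([u[1],-u[0],0])
c=viewer.camera("side"); np.savez("side1.npz",**c); P=cloud(c); V=c["img"].max(2)
d=P-t
L=np.stack([d@u,d@j,P[...,2]],-1)*1000
for px in [(246,250),(248,255),(248,260),(249,264),(249,266),(271,255),(272,260),(272,264),(272,265),(255,262)]:
    print(px,c["img"][px[1],px[0]],np.round(L[px[1],px[0]],1))
m=(V<60)&(L[...,2]>35)&(L[...,2]<105)&(abs(L[...,1])<45)&(abs(L[...,0])<30)
print(m.sum())
for z0 in range(35,105,5):
    k=m&(L[...,2]>=z0)&(L[...,2]<z0+5)
    if k.sum(): print(z0,k.sum(),"x",np.round(np.percentile(L[...,0][k],[5,50,95]),1),"y",np.round(np.percentile(L[...,1][k],[2,30,70,98]),1))
```

```text
(246, 250) [21 21 28] [-12.  -23.4 127.4]
(248, 255) [21 24 28] [-10.5 -20.7 113.2]
(248, 260) [19 23 28] [-10.3 -21.1 100.3]
(249, 264) [22 24 29] [ -9.4 -19.8  88.9]
(249, 266) [13 17 22] [ -9.1 -19.9  83.2]
(271, 255) [19 22 24] [ -9.4  16.7 110.3]
(272, 260) [19 22 26] [-10.9  18.4  99.3]
(272, 264) [21 23 27] [-9.7 18.5 87.5]
(272, 265) [16 20 26] [-11.9  18.4  87.5]
(255, 262) [104 188 230] [ 33.3 -10.3  41.8]
79
80 11 x [-11.3  -9.5  -8.6] y [-23.3 -16.6  16.8  21.8]
85 14 x [-12.4 -10.7  -9.2] y [-22.7 -19.8  18.4  21.3]
90 19 x [-12.  -10.4  -8.9] y [-22.4 -18.   18.5  21.7]
95 18 x [-11.9 -10.5  -8.5] y [-22.9 -19.5  16.6  21.7]
100 17 x [-12.3 -10.2  -8.9] y [-23.7 -19.3  18.4  21.1]
```

Run:
```python
from h import *
from rig import telemetry
c=dict(np.load("side1.npz")); o=telemetry.get_obs(); t=o["position"]; print(t,o["q"])
P=cloud(c); print("z col 249",[(r,round(float(P[r,249,2])*1000)) for r in range(215,285,4)])
print("z col 272",[(r,round(float(P[r,272,2])*1000)) for r in range(215,285,4)])
print("z col 260",[(r,round(float(P[r,260,2])*1000)) for r in range(215,285,4)])
cv2.imwrite("pics/s1z.png",cv2.resize(c["img"][225:290,220:300],None,fx=8,fy=8,interpolation=cv2.INTER_NEAREST))
```

```text
[ 0.52042051 -0.15298313  0.07138928] [-4.91502429e-01  6.23161799e-01  1.75952457e+00 -1.19759742e-03
  7.55424017e-01 -4.05764630e-01]
z col 249 [(215, 212), (219, 206), (223, 202), (227, 194), (231, 185), (235, 31), (239, 170), (243, 167), (247, 131), (251, 122), (255, 110), (259, 103), (263, 92), (267, 29), (271, 30), (275, 28), (279, 20), (283, 10)]
z col 272 [(215, 188), (219, 195), (223, 196), (227, 193), (231, 181), (235, 29), (239, 171), (243, 165), (247, 131), (251, 121), (255, 110), (259, 99), (263, 90), (267, 30), (271, 28), (275, 22), (279, 10), (283, -2)]
z col 260 [(215, 216), (219, 207), (223, 200), (227, 194), (231, 184), (235, 30), (239, 170), (243, 167), (247, 38), (251, 39), (255, 42), (259, 37), (263, 41), (267, 30), (271, 30), (275, 28), (279, 16), (283, 5)]
```

View pics/s1z.png

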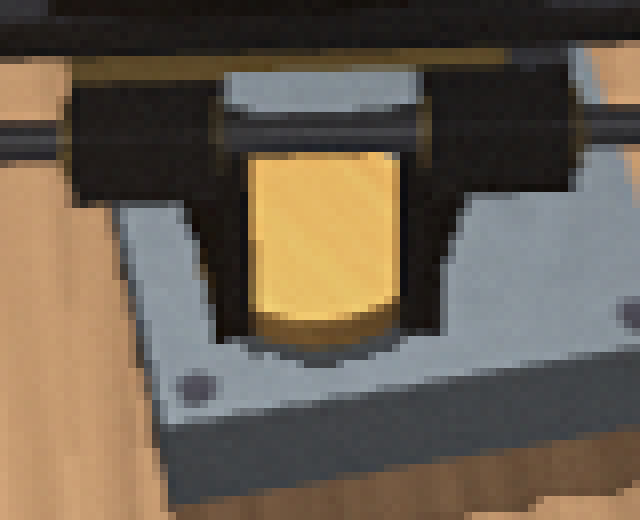

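Depth puts the visible fingertips at z≈82 mm. Telemetry with tip_reach implies 51 mm. The horizontal position agrees. I'll go down in part, guarding on force, and measure again before trusting either number.

step_arm(
  targets=[
    {"dx": 0,"dy": 0,"dz": 0.003,"rx": 0,"ry": 0,"rz": 0},
    {"dx": 0,"dy": 0,"dz": 0.006,"rx": 0,"ry": 0,"rz": 0},
    {"dx": 0,"dy": 0,"dz": 0.009,"rx": 0,"ry": 0,"rz": 0},
    {"dx": 0,"dy": 0,"dz": 0.012,"rx": 0,"ry": 0,"rz": 0},
    {"dx": 0,"dy": 0,"dz": 0.012,"rx": 0,"ry": 0,"rz": 0},
  ],
)

```text
time: 3.38
position: [0.5202, -0.1529, 0.059]
tool_rot: [0.736, 0.676, 0.0, 0.001]
ft_force: [-0.3, 0.2, -0.4]
grip_width: 0.0304
```

```bash
cat > tip.py <<'E'
from h import *
from rig import viewer,telemetry
o=telemetry.get_obs(); t=o["position"]; print("pos",np.round(t*1000,1),"F",np.round(o["ft_force"],1))
R=Ro.from_quat(o["tool_rot"]).as_matrix(); u,j=R[:,0],R[:,1]
c=viewer.camera("side"); np.savez("sideL.npz",**c); P=cloud(c); V=c["img"].max(2)
d=P-t; L=np.stack([d@u,d@j,P[...,2]],-1)*1000
m=(V<60)&(L[...,2]>33)&(L[...,2]<130)&(abs(L[...,1])<45)&(abs(L[...,0])<22)
zz=L[...,2][m]; print("tip z low pctl",np.round(np.percentile(zz,[0,2,5,10]),1))
for z0 in range(35,110,5):
    k=m&(L[...,2]>=z0)&(L[...,2]<z0+5)
    if k.sum()>3: print(z0,k.sum(),"x",np.round(np.percentile(L[...,0][k],[5,50,95]),1),"y",np.round(np.percentile(L[...,1][k],[2,50,98]),1))
E
python3 tip.py
```

```text
pos [ 520.2 -152.9   59. ] F [-0.3  0.2 -0.4]
tip z low pctl [68.8 71.9 73.6 77. ]
70 17 x [-12.   -9.8  -8.4] y [-23.   15.2  21.4]
75 17 x [-12.5 -10.6  -8.6] y [-23.4 -16.6  21.9]
80 18 x [-11.8 -10.3  -8.6] y [-23.2  -0.6  21.9]
85 21 x [-11.6 -10.   -9.1] y [-23.  -16.3  21.9]
90 16 x [-11.7 -10.2  -8.8] y [-22.9  15.3  21.8]
95 24 x [-12.2 -10.5  -6.4] y [-24.4  15.3  22.7]
100 23 x [-12.7 -10.2  -8.6] y [-25.8 -17.5  23.5]
105 27 x [-12.4 -10.4  -9. ] y [-27.2 -17.5  25. ]
```

step_arm(
  targets=[
    {"dx": 0,"dy": 0,"dz": 0.003,"rx": 0,"ry": 0,"rz": 0},
    {"dx": 0,"dy": 0,"dz": 0.006,"rx": 0,"ry": 0,"rz": 0},
    {"dx": 0,"dy": 0,"dz": 0.008,"rx": 0,"ry": 0,"rz": 0},
    {"dx": 0,"dy": 0,"dz": 0.01,"rx": 0,"ry": 0,"rz": 0},
    {"dx": 0,"dy": 0,"dz": 0.011,"rx": 0,"ry": 0,"rz": 0},
  ],
)

```text
time: 4.05
position: [0.5203, -0.153, 0.0479]
tool_rot: [0.736, 0.676, 0.0, 0.001]
ft_force: [0.1, 0.3, 0.7]
grip_width: 0.0301
```

```bash
python3 tip.py
```

```text
pos [ 520.3 -153.    47.9] F [0.1 0.3 0.7]
tip z low pctl [60.2 61.1 62.5 64.5]
60 24 x [-12.2 -10.4  -8.5] y [-23.9  15.2  22.8]
65 19 x [-12.7 -10.7  -9.6] y [-23.7  15.2  23. ]
70 17 x [-11.5 -10.2  -3.3] y [-23.6 -16.8  19.7]
75 21 x [-12.2 -10.1  -8.3] y [-22.8 -16.7  21.9]
80 20 x [-11.7 -10.2  -8.6] y [-23.3  15.2  21.2]
85 21 x [-11.6 -10.3  -5.6] y [-24.8 -16.5  22.8]
90 20 x [-12.4 -10.9  -8.7] y [-26.2 -17.2  23.4]
95 25 x [-12.4 -11.1  -8.8] y [-26.9 -17.9  25. ]
100 26 x [-13.2 -10.8  -8.9] y [-26.7  16.8  25.8]
105 25 x [-11.   -8.3   7.5] y [-20.8  15.3  19.6]
```

No force at 47.9, so the tips really are about 12 mm above the reported TCP. I'll keep going by camera.

step_arm(
  targets=[
    {"dx": 0,"dy": 0,"dz": 0.004,"rx": 0,"ry": 0,"rz": 0},
    {"dx": 0,"dy": 0,"dz": 0.008,"rx": 0,"ry": 0,"rz": 0},
    {"dx": 0,"dy": 0,"dz": 0.012,"rx": 0,"ry": 0,"rz": 0},
    {"dx": 0,"dy": 0,"dz": 0.015,"rx": 0,"ry": 0,"rz": 0},
    {"dx": 0,"dy": 0,"dz": 0.017,"rx": 0,"ry": 0,"rz": 0},
  ],
)

```text
time: 4.72
position: [0.5202, -0.153, 0.0306]
tool_rot: [0.736, 0.676, 0.0, 0.001]
ft_force: [-0.0, -0.2, -0.1]
grip_width: 0.0303
```

```bash
python3 tip.py
python3 - <<'E'
from h import *
c=dict(np.load("sideL.npz"));cv2.imwrite("pics/s2z.png",cv2.resize(c["img"][215:295,210:310],None,fx=7,fy=7,interpolation=cv2.INTER_NEAREST))
E
```

```text
pos [ 520.2 -153.    30.6] F [-0.  -0.2 -0.1]
tip z low pctl [41.6 42.8 44.6 47.3]
40 12 x [-11.6 -10.2  -9.1] y [-22.8 -16.8  21.7]
45 17 x [-11.8  -9.8  -8.4] y [-22.1  15.3  22.1]
50 16 x [-12.4 -10.4  -9.2] y [-22.5 -15.7  19.9]
55 20 x [-12.  -10.6  -9.5] y [-24.1  -1.   22. ]
60 21 x [-12.9 -10.6  -8.9] y [-23.3  15.3  23.7]
65 25 x [-12.5 -10.1  -4.7] y [-23.7  15.4  23.7]
70 18 x [-12.  -10.8  -8.9] y [-25.2 -16.8  23.1]
75 26 x [-12.3 -11.1  -9.6] y [-26.7 -17.4  24.4]
80 30 x [-12.3 -10.5  -8.7] y [-26.5  15.3  25.2]
85 12 x [-11.5  -9.8   1.1] y [-19.7   0.3  25.4]
90 17 x [-12.2  -8.1   6.9] y [-19.5  15.3  20.2]
```

View pics/s2z.png

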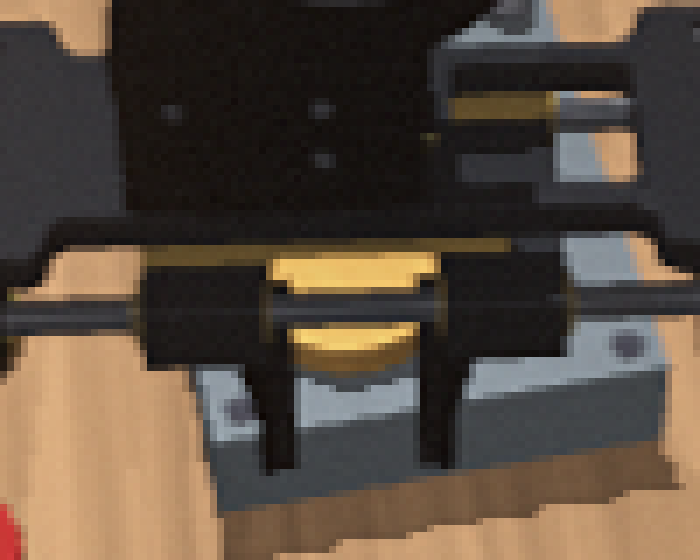

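Tips are at z≈42, so 8 mm lower gives about 34, which is 4 mm above the top face against the disc's side. I'll go down, then approach the disc.

step_arm(
  targets=[
    {"dx": 0,"dy": 0,"dz": 0.004,"rx": 0,"ry": 0,"rz": 0},
    {"dx": 0,"dy": 0,"dz": 0.008,"rx": 0,"ry": 0,"rz": 0},
    {"dx": 0.004,"dy": 0,"dz": 0.008,"rx": 0,"ry": 0,"rz": 0},
    {"dx": 0.008,"dy": 0,"dz": 0.008,"rx": 0,"ry": 0,"rz": 0},
    {"dx": 0.012,"dy": 0,"dz": 0.008,"rx": 0,"ry": 0,"rz": 0},
  ],
)

```text
time: 5.4
position: [0.5212, -0.1406, 0.0226]
tool_rot: [0.736, 0.677, -0.0, 0.001]
ft_force: [-0.5, -0.2, 0.5]
grip_width: 0.0301
```

```bash
python3 tip.py; python3 -c "
from h import *
goal((529.2,-32,22.5),85.2)"
```

```text
pos [ 521.2 -140.6   22.6] F [-0.5 -0.2  0.5]
tip z low pctl [33.8 36.  38.4 43.7]
35 18 x [-11.5 -10.2  -9.2] y [-22.3  15.8  22.7]
40 15 x [-12.3 -10.4  -8.2] y [-22.2  15.8  22.2]
45 16 x [-12.7 -11.   -9.2] y [-22.6  16.6  22.7]
50 15 x [-12.1 -10.4  -8.8] y [-22.4 -17.3  22.2]
55 17 x [-12.4 -10.5  -8.1] y [-23.4 -15.3  22. ]
60 21 x [-12.  -10.4  -8.4] y [-24.9  15.7  22.6]
65 28 x [-11.8 -10.1  -8.9] y [-25.4 -16.8  24.3]
70 17 x [-11.8 -10.8  -9.1] y [-26.4  15.8  25.4]
75 18 x [-11.7 -10.5  -9.1] y [-27.9 -18.3  20.2]
80 23 x [-11.1  -7.3   7.8] y [-19.8  15.9  19.2]
d mm [ 1.084e+02 -1.000e+00 -1.000e-01] r deg [ 0.1  0.1 -0. ]
```

step_arm(
  targets=[
    {"dx": 0.005,"dy": 0,"dz": 0,"rx": 0,"ry": 0,"rz": 0},
    {"dx": 0.01,"dy": 0,"dz": 0,"rx": 0,"ry": 0,"rz": 0},
    {"dx": 0.015,"dy": 0,"dz": 0,"rx": 0,"ry": 0,"rz": 0},
    {"dx": 0.02,"dy": 0,"dz": 0,"rx": 0,"ry": 0,"rz": 0},
    {"dx": 0.025,"dy": 0,"dz": 0,"rx": 0,"ry": 0,"rz": 0},
  ],
)

```text
time: 6.08
position: [0.5234, -0.115, 0.0226]
tool_rot: [0.736, 0.677, 0.0, 0.001]
ft_force: [1.0, -0.7, 1.0]
grip_width: 0.0298
```

```bash
cat > look.py <<'E'
from h import *
from rig import viewer,telemetry
import sys
o=telemetry.get_obs(); print(np.round(o["position"]*1000,1),np.round(o["ft_force"],1))
ims=[]
for n in("top","side"):
    c=viewer.camera(n); np.savez(f"{n}L.npz",**c); P=cloud(c); hsv=cv2.cvtColor(c["img"],cv2.COLOR_BGR2HSV); z=P[...,2]
    b=((hsv[...,0]>12)&(hsv[...,0]<30)&(hsv[...,1]>120)&(z>.02)&(z<.06)&(abs(P[...,0]-.53)<.06)&(P[...,1]>-.14)&(P[...,1]<.04))
    if b.sum()>20: 
        q=np.argwhere(b)[:,::-1]; W=ray(c,q,.04)[:,:2]*1000; print(n,"disc n",b.sum(),"x",np.round(np.percentile(W[:,0],[1,99]),1),"y",np.round(np.percentile(W[:,1],[1,99]),1),"z",np.round(np.percentile(z[b]*1000,[5,50,95]),1))
    x,y,w,h=(200,180,140,120) if n=="top" else (195,165,140,120)
    ims.append(cv2.resize(c["img"][y:y+h,x:x+w],(400,343),interpolation=cv2.INTER_CUBIC))
cv2.imwrite(f"pics/{sys.argv[1]}.png",np.hstack(ims))
E
python3 look.py p1
```

```text
[ 523.4 -115.    22.6] [ 1.  -0.7  1. ]
top disc n 21 x [515.7 547.4] y [-80.1 -67.1] z [36.5 40.2 41.7]
side disc n 335 x [502.3 543.1] y [-119.1  -57.2] z [33.9 39.2 41.4]
```

View pics/p1.png

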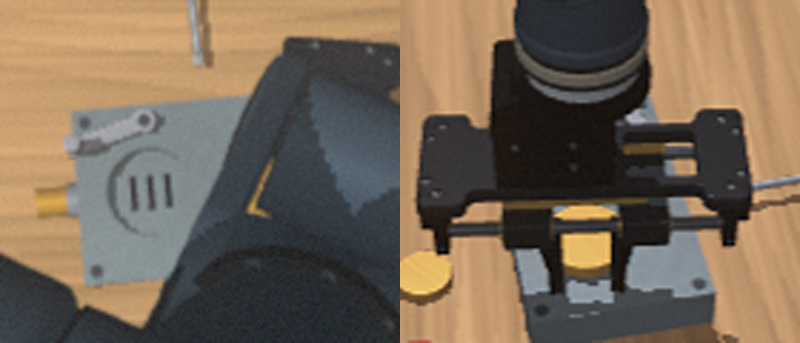

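The disc is cradled and moving, with its leading edge at y≈-57 as expected. Next is another 50 mm.

step_arm(
  targets=[
    {"dx": 0.005,"dy": 0,"dz": 0,"rx": 0,"ry": 0,"rz": 0},
    {"dx": 0.01,"dy": 0,"dz": 0,"rx": 0,"ry": 0,"rz": 0},
    {"dx": 0.015,"dy": 0,"dz": 0,"rx": 0,"ry": 0,"rz": 0},
    {"dx": 0.02,"dy": 0,"dz": 0,"rx": 0,"ry": 0,"rz": 0},
    {"dx": 0.025,"dy": 0,"dz": 0,"rx": 0,"ry": 0,"rz": 0},
  ],
)

```text
time: 6.8
position: [0.5253, -0.0893, 0.0225]
tool_rot: [0.736, 0.677, 0.0, 0.001]
ft_force: [-0.9, -0.8, -1.1]
grip_width: 0.03
```

step_arm(
  targets=[
    {"dx": 0.005,"dy": 0,"dz": 0,"rx": 0,"ry": 0,"rz": 0},
    {"dx": 0.01,"dy": 0,"dz": 0,"rx": 0,"ry": 0,"rz": 0},
    {"dx": 0.015,"dy": 0,"dz": 0,"rx": 0,"ry": 0,"rz": 0},
    {"dx": 0.02,"dy": 0,"dz": 0,"rx": 0,"ry": 0,"rz": 0},
    {"dx": 0.025,"dy": 0,"dz": 0,"rx": 0,"ry": 0,"rz": 0},
  ],
)

```text
time: 7.42
position: [0.5275, -0.064, 0.0225]
tool_rot: [0.736, 0.677, 0.0, 0.001]
ft_force: [-0.5, -1.0, -0.4]
grip_width: 0.03
```

```bash
python3 look.py p2;  python3 -c "
from h import *
goal((529.2,-32,22.5),85.2)"
```

```text
[527.5 -64.   22.5] [-0.5 -1.  -0.4]
side disc n 291 x [512.9 544.8] y [-65.2  -6.2] z [33.  39.2 41.3]
d mm [31.7 -0.8 -0.1] r deg [0.1 0.  0. ]
```

View pics/p2.png

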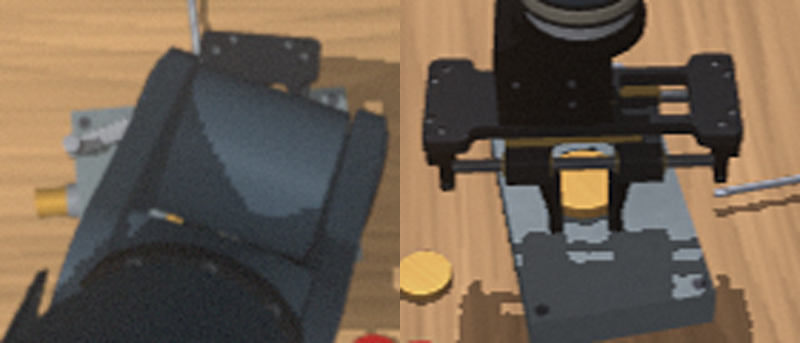

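step_arm(
  targets=[
    {"dx": 0.005,"dy": 0,"dz": 0,"rx": 0,"ry": 0,"rz": 0},
    {"dx": 0.01,"dy": 0,"dz": 0,"rx": 0,"ry": 0,"rz": 0},
    {"dx": 0.015,"dy": -0.001,"dz": 0,"rx": 0,"ry": 0,"rz": 0},
    {"dx": 0.019,"dy": -0.001,"dz": 0,"rx": 0,"ry": 0,"rz": 0},
    {"dx": 0.022,"dy": -0.001,"dz": 0,"rx": 0,"ry": 0,"rz": 0},
  ],
)

```text
time: 8.15
position: [0.5282, -0.0414, 0.0225]
tool_rot: [0.736, 0.677, 0.0, 0.001]
ft_force: [0.3, -1.3, 0.4]
grip_width: 0.0296
```

step_arm(
  targets=[
    {"dx": 0.002,"dy": 0,"dz": 0,"rx": 0,"ry": 0,"rz": 0},
    {"dx": 0.004,"dy": 0,"dz": 0,"rx": 0,"ry": 0,"rz": 0},
    {"dx": 0.006,"dy": 0,"dz": 0,"rx": 0,"ry": 0,"rz": 0},
    {"dx": 0.008,"dy": 0,"dz": 0,"rx": 0,"ry": 0,"rz": 0},
    {"dx": 0.009,"dy": 0,"dz": 0,"rx": 0,"ry": 0,"rz": 0},
  ],
)

```text
time: 8.78
position: [0.5288, -0.0322, 0.0224]
tool_rot: [0.736, 0.677, 0.0, 0.001]
ft_force: [-0.0, -0.1, 0.3]
grip_width: 0.0301
```

```bash
python3 look.py p3;  python3 -c "
from h import *
goal((529.2,-32,22.5),85.2)
c=dict(np.load('sideL.npz'));cv2.imwrite('pics/p3z.png',cv2.resize(c['img'][195:265,220:300],None,fx=8,fy=8,interpolation=cv2.INTER_CUBIC))"
```

```text
[528.8 -32.2  22.4] [-0.  -0.1  0.3]
side disc n 267 x [513.8 546.7] y [-33.9  11.4] z [31.  36.2 41.2]
d mm [ 0.3  0.3 -0.1] r deg [0.1 0.  0. ]
```

View pics/p3z.png

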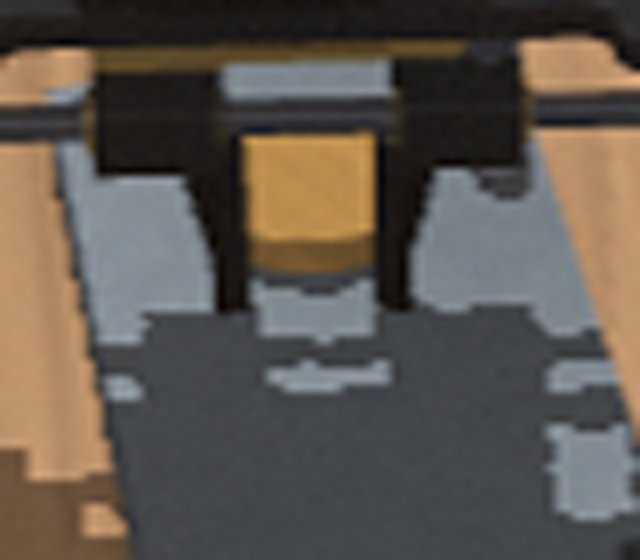

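The disc has tipped into the recess: its surface runs from z 31 to 41 mm, with the rear still on the rim. I'll push on in small amounts.

step_arm(
  targets=[
    {"dx": 0.001,"dy": 0,"dz": 0,"rx": 0,"ry": 0,"rz": 0},
    {"dx": 0.002,"dy": 0,"dz": 0,"rx": 0,"ry": 0,"rz": 0},
    {"dx": 0.003,"dy": 0,"dz": 0,"rx": 0,"ry": 0,"rz": 0},
    {"dx": 0.004,"dy": 0,"dz": 0,"rx": 0,"ry": 0,"rz": 0},
    {"dx": 0.004,"dy": 0,"dz": 0,"rx": 0,"ry": 0,"rz": 0},
  ],
)

```text
time: 9.5
position: [0.5292, -0.0282, 0.0224]
tool_rot: [0.736, 0.677, 0.0, 0.001]
ft_force: [-0.2, 0.0, -0.8]
grip_width: 0.0299
```

```bash
python3 look.py p4;  python3 -c "
from h import *
c=dict(np.load('sideL.npz'));cv2.imwrite('pics/p4z.png',cv2.resize(c['img'][195:265,220:300],None,fx=8,fy=8,interpolation=cv2.INTER_CUBIC))"
```

```text
[529.2 -28.2  22.4] [-0.2  0.  -0.8]
side disc n 296 x [505.9 546.6] y [-34.3  16.4] z [27.5 29.4 32.2]
```

View pics/p4z.png

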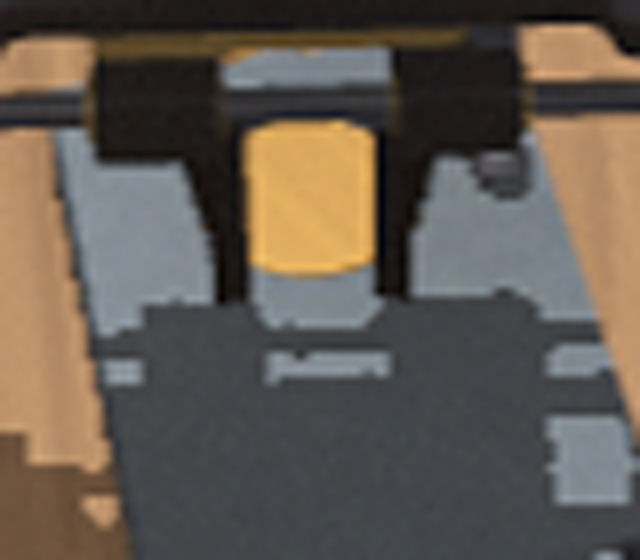

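The disc has dropped flat: surface z≈29.4 mm and the full ellipse is flush. Now I'll lift straight up and close the jaws.

step_arm(
  targets=[
    {"dx": 0,"dy": 0,"dz": -0.02,"rx": 0,"ry": 0,"rz": 0},
    {"dx": 0,"dy": 0,"dz": -0.05,"rx": 0,"ry": 0,"rz": 0},
    {"dx": 0,"dy": 0,"dz": -0.09,"rx": 0,"ry": 0,"rz": 0},
    {"dx": 0,"dy": 0,"dz": -0.12,"rx": 0,"ry": 0,"rz": 0},
    {"dx": 0,"dy": 0,"dz": -0.12,"rx": 0,"ry": 0,"rz": 0},
  ],
  gripper=0,
)

```text
time: 10.22
position: [0.5308, -0.0286, 0.1447]
tool_rot: [0.736, 0.677, 0.002, 0.003]
ft_force: [0.6, -0.2, -0.4]
grip_width: 0.0004
```

Run:
```python
from h import *
th=1.292; t=np.array([np.sin(th),np.cos(th)]); P=np.array([48-50*np.cos(th),45+50*np.sin(th)]); 
g=h2w(P+30*t); ang=np.degrees(np.arctan2(*(RH@t)[::-1])); print(g,ang,h2w(P),h2w([48,45]))
goal((*g,142),ang)
```

```text
[590.04055759  62.57162097] 20.90385286909764 [562.01514309  51.86759639] [579.85518405   5.15857223]
d mm [95.8 51.4  2.9] r deg [ 0.4 -0.1 64.3]
```

step_arm(
  targets=[
    {"dx": 0.096,"dy": 0.051,"dz": 0.003,"rx": 0,"ry": 0,"rz": 64},
    {"dx": 0.096,"dy": 0.051,"dz": 0.003,"rx": 0,"ry": 0,"rz": 64},
    {"dx": 0.096,"dy": 0.051,"dz": 0.003,"rx": 0,"ry": 0,"rz": 64},
    {"dx": 0.096,"dy": 0.051,"dz": 0.003,"rx": 0,"ry": 0,"rz": 64},
    {"dx": 0.096,"dy": 0.051,"dz": 0.003,"rx": 0,"ry": 0,"rz": 64},
  ],
)

```text
time: 10.85
position: [0.5885, 0.0632, 0.14]
tool_rot: [0.961, 0.275, 0.001, 0.001]
ft_force: [-0.0, -0.8, -0.9]
grip_width: 0.0005
```

```bash
python3 look.py p5; python3 -c "
from h import *
goal((590,62.6,100),20.9)"
```

```text
[588.5  63.2 140. ] [-0.  -0.8 -0.9]
top disc n 594 x [506.1 556.4] y [-26.1  24.3] z [26.4 29.7 32.9]
side disc n 424 x [504.1 554.4] y [-34.   16.1] z [27.2 29.4 31.3]
d mm [ 1.   1.  40.2] r deg [ 0.1 -0.1 11.4]
```

View pics/p5.png

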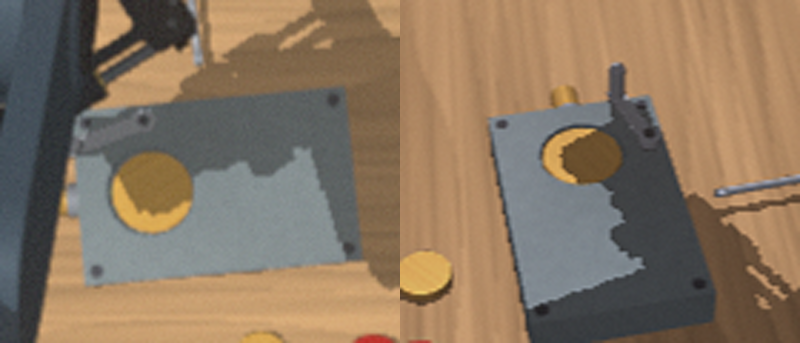

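The disc lies flush in the seat and the keeper hasn't moved. I'll finish the turn and go down beside the post.

step_arm(
  targets=[
    {"dx": 0.001,"dy": 0.001,"dz": 0.01,"rx": 0,"ry": 0,"rz": 10},
    {"dx": 0.001,"dy": 0.001,"dz": 0.04,"rx": 0,"ry": 0,"rz": 11},
    {"dx": 0.001,"dy": 0.001,"dz": 0.07,"rx": 0,"ry": 0,"rz": 11},
    {"dx": 0.001,"dy": 0.001,"dz": 0.08,"rx": 0,"ry": 0,"rz": 11},
    {"dx": 0.001,"dy": 0.001,"dz": 0.08,"rx": 0,"ry": 0,"rz": 11},
  ],
)

```text
time: 11.58
position: [0.5896, 0.0625, 0.0594]
tool_rot: [0.983, 0.185, 0.0, 0.001]
ft_force: [1.0, -0.2, 0.2]
grip_width: 0.0008
```

```bash
cat > look2.py <<'E'
from h import *
from rig import viewer,telemetry
import sys
o=telemetry.get_obs(); t=o["position"]; print(np.round(t*1000,1),np.round(o["ft_force"],1))
R=Ro.from_quat(o["tool_rot"]).as_matrix(); ims=[]
for n in("top","side"):
    c=viewer.camera(n); np.savez(f"{n}L.npz",**c); P=cloud(c); d=((P-t)@R)*1000
    V=c["img"].max(2); m=(V<60)&(P[...,2]>.036)&(abs(d[...,0])<14)&(abs(d[...,1])<14)
    if m.sum()>5: print(n,m.sum(),"tip z",np.round(np.percentile(P[...,2][m]*1000,[0,3,8]),1),"x",np.round(np.percentile(d[...,0][m],[5,95]),1),"y",np.round(np.percentile(d[...,1][m],[5,95]),1))
    x,y,w,h=(200,180,110,95) if n=="top" else (225,155,110,95)
    ims.append(cv2.resize(c["img"][y:y+h,x:x+w],(400,345),interpolation=cv2.INTER_CUBIC))
cv2.imwrite(f"pics/{sys.argv[1]}.png",np.hstack(ims))
E
python3 look2.py k1;python3 -c "
from h import *
goal((590,62.6,36.5),20.9)"
```

```text
[589.6  62.5  59.4] [ 1.  -0.2  0.2]
side 283 tip z [72.5 76.8 79.4] x [-11.7  11.1] y [-4.2 13.9]
d mm [-0.9 -0.5 24.4] r deg [ 0.2 -0.2  0.4]
```

View pics/k1.png

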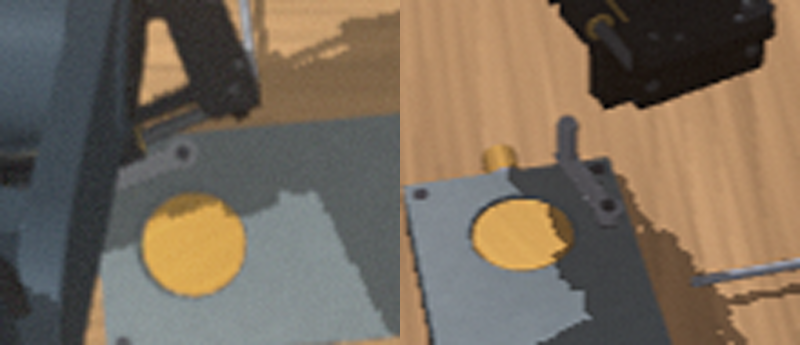

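Run:
```python
from h import *
c=dict(np.load("side1.npz")); P=cloud(c); V=c["img"].max(2); t=np.array([.5204,-.153,.0714])
u=np.array([np.cos(np.radians(85.2)),np.sin(np.radians(85.2)),0]); j=np.array([u[1],-u[0],0]); d=(P-t); a=d@j*1000; b=d@u*1000
for lo,hi in((10,25),(25,40),(40,60),(60,75),(75,90),(90,110)):
    m=(V<70)&(abs(a)>lo)&(abs(a)<hi)&(abs(b)<45)&(P[...,2]>.06); print(lo,hi,m.sum(),np.round(np.percentile(P[...,2][m]*1000-71.4,[0,2]),0))
c=dict(np.load("sideL.npz"))
print(proj(c,[[.5896,.0625,.0594+.0115],[.5896,.0625,.1]]))
cv2.imwrite("pics/k1z.png",cv2.resize(c["img"][120:200,240:340],None,fx=7,fy=7,interpolation=cv2.INTER_CUBIC))
```

```text
10 25 2702 [11. 26.]
25 40 2589 [40. 91.]
40 60 3071 [86. 97.]
60 75 2336 [94. 97.]
75 90 2364 [82. 93.]
90 110 1675 [106. 123.]
[[283.50819936 181.24028864]
 [283.82464988 170.21702684]]
```

View pics/k1z.png

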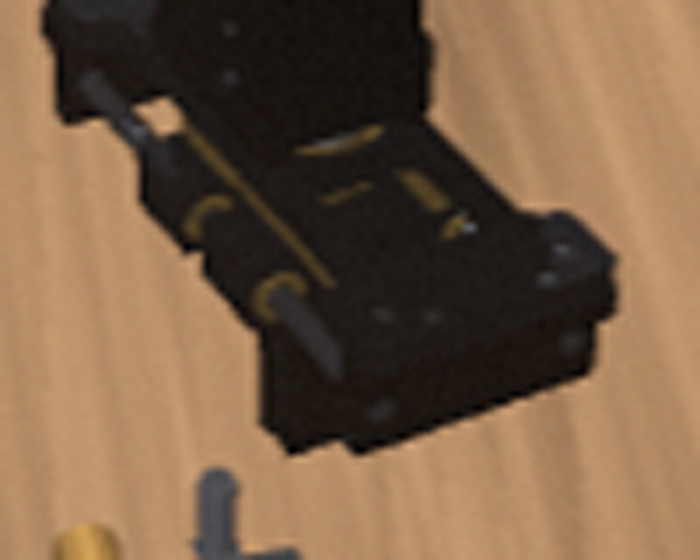

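step_arm(
  targets=[
    {"dx": 0,"dy": 0,"dz": 0.008,"rx": 0,"ry": 0,"rz": 0},
    {"dx": 0,"dy": 0,"dz": 0.016,"rx": 0,"ry": 0,"rz": 0},
    {"dx": 0,"dy": 0,"dz": 0.022,"rx": 0,"ry": 0,"rz": 0},
    {"dx": 0,"dy": 0,"dz": 0.024,"rx": 0,"ry": 0,"rz": 0},
    {"dx": 0,"dy": 0,"dz": 0.024,"rx": 0,"ry": 0,"rz": 0},
  ],
)

```text
time: 12.3
position: [0.5908, 0.0625, 0.0367]
tool_rot: [0.983, 0.185, 0.002, 0.001]
ft_force: [-1.2, 0.3, -0.7]
grip_width: 0.0005
```

```bash
python3 look2.py k2
cat > keep.py <<'E'
from h import *
import sys
from rig import telemetry
o=telemetry.get_obs(); 
def g(th,off):
    t=np.array([np.sin(th),np.cos(th)]); P=np.array([48-50*np.cos(th),45+50*np.sin(th)]); w=h2w(P+off*t); a=np.degrees(np.arctan2(*(RH@t)[::-1])); print(round(th,2),np.round(w,1),end=" "); goal((*w,float(sys.argv[2]) if len(sys.argv)>2 else 35.3),a,o)
for x in eval(sys.argv[1]): g(*x)
E
python3 keep.py "[(1.29,20),(1.25,16),(1.15,16),(1.05,16),(.95,16)]"
```

```text
[590.8  62.5  36.7] [-1.2  0.3 -0.7]
side 280 tip z [49.4 52.3 55.5] x [-11.8  11.3] y [-4.1 13.8]
1.29 [580.6  59. ] d mm [-11.1  -0.6   1.7] r deg [ 0.2 -0.2  0.3]
1.25 [574.8  57.4] d mm [-17.1  -1.3   1.7] r deg [ 0.2 -0.2 -2. ]
1.15 [569.6  56.6] d mm [-22.2  -2.4   1.6] r deg [ 0.2 -0.2 -7.7]
1.05 [564.5  55.4] d mm [-27.4  -3.1   1.6] r deg [  0.2  -0.2 -13.4]
0.95 [559.6  53.6] d mm [-32.6  -3.2   1.6] r deg [  0.2  -0.2 -19.1]
```

View pics/k2.png

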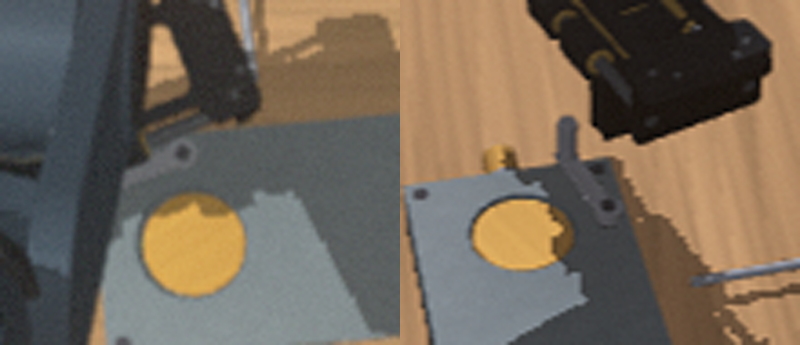

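The tips are about 48 mm up, to the +x side of the post, and the keeper hasn't moved. Now I'll push along the arc.

step_arm(
  targets=[
    {"dx": -0.006,"dy": 0,"dz": 0.0015,"rx": 0,"ry": 0,"rz": 0},
    {"dx": -0.011,"dy": -0.0005,"dz": 0.0015,"rx": 0,"ry": 0,"rz": 0},
    {"dx": -0.0145,"dy": -0.001,"dz": 0.0015,"rx": 0,"ry": 0,"rz": -1},
    {"dx": -0.0185,"dy": -0.0015,"dz": 0.0015,"rx": 0,"ry": 0,"rz": -3.5},
    {"dx": -0.022,"dy": -0.0024,"dz": 0.0015,"rx": 0,"ry": 0,"rz": -7.5},
  ],
)

```text
time: 13.02
position: [0.5697, 0.0568, 0.0356]
tool_rot: [0.968, 0.25, 0.002, 0.001]
ft_force: [0.8, 1.6, -0.6]
grip_width: 0.0005
```

```bash
python3 look2.py k3; python3 keep.py "[(1.1,16),(1.0,16),(.95,16),(.9,16),(.8,16),(.7,16),(.6,16)]" 35.3
```

```text
[569.7  56.8  35.6] [ 0.8  1.6 -0.6]
side 319 tip z [47.9 51.5 54.9] x [-12.4  10.9] y [-4.1 13.7]
1.1 [567.   56.1] d mm [-2.2 -0.5  0.2] r deg [ 0.2 -0.2 -3. ]
1.0 [562.   54.5] d mm [-7.4 -1.6  0.2] r deg [ 0.2 -0.1 -8.8]
0.95 [559.6  53.6] d mm [-10.   -2.    0.2] r deg [  0.2  -0.1 -11.6]
0.9 [557.2  52.5] d mm [-12.6  -2.2   0.2] r deg [  0.2  -0.1 -14.5]
0.8 [552.5  50. ] d mm [-17.8  -2.2   0.1] r deg [  0.2  -0.1 -20.2]
0.7 [548.2  47. ] d mm [-23.1  -1.7   0.1] r deg [  0.2  -0.1 -26. ]
0.6 [544.2  43.7] d mm [-28.2  -0.7   0.1] r deg [  0.2  -0.1 -31.7]
```

View pics/k3.png

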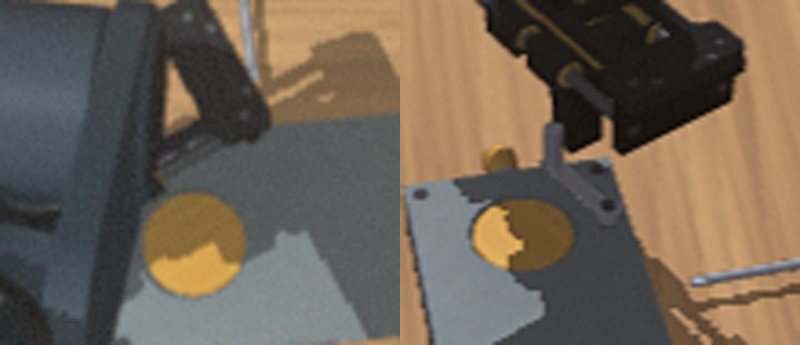

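The keeper is following the fingers.

step_arm(
  targets=[
    {"dx": -0.005,"dy": -0.001,"dz": 0,"rx": 0,"ry": 0,"rz": -6},
    {"dx": -0.01,"dy": -0.002,"dz": 0,"rx": 0,"ry": 0,"rz": -11.6},
    {"dx": -0.0152,"dy": -0.0022,"dz": 0,"rx": 0,"ry": 0,"rz": -17.4},
    {"dx": -0.0205,"dy": -0.002,"dz": 0,"rx": 0,"ry": 0,"rz": -23},
    {"dx": -0.0256,"dy": -0.0012,"dz": 0,"rx": 0,"ry": 0,"rz": -29},
  ],
)

```text
time: 13.75
position: [0.5465, 0.0454, 0.0356]
tool_rot: [0.875, 0.485, 0.002, 0.002]
ft_force: [0.7, 1.4, 0.5]
grip_width: 0.0004
```

```bash
python3 look2.py k4; python3 keep.py "[(.6,16),(.5,16),(.4,16),(.3,16),(.2,16),(.15,16)]" 35.3
```

```text
[546.5  45.4  35.6] [0.7 1.4 0.5]
side 284 tip z [36.6 53.3 60.9] x [-13.2  10.1] y [-10.2  13.7]
0.6 [544.2  43.7] d mm [-2.2 -0.7  0.2] r deg [ 0.2 -0.  -2.8]
0.5 [540.5  39.9] d mm [-7.4 -1.8  0.2] r deg [ 0.2 -0.  -8.5]
0.4 [537.2  35.8] d mm [-12.6  -2.4   0.2] r deg [  0.2  -0.  -14.2]
0.3 [534.4  31.4] d mm [-17.8  -2.5   0.2] r deg [  0.2  -0.  -19.9]
0.2 [532.   26.7] d mm [-23.1  -2.    0.2] r deg [  0.2   0.  -25.7]
0.15 [531.   24.3] d mm [-25.7  -1.6   0.2] r deg [  0.2   0.  -28.5]
```

View pics/k4.png

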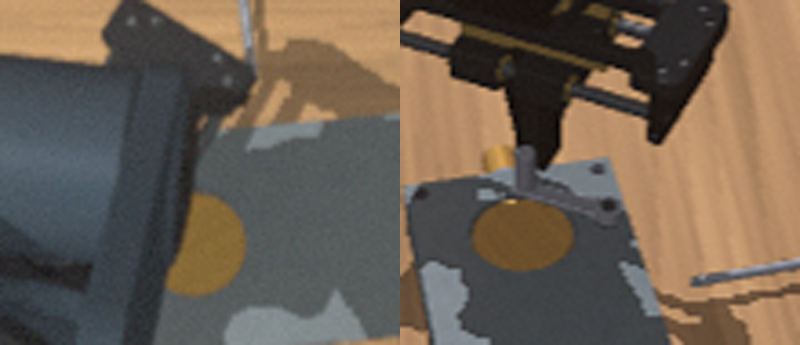

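step_arm(
  targets=[
    {"dx": -0.005,"dy": -0.0012,"dz": 0,"rx": 0,"ry": 0,"rz": -6},
    {"dx": -0.01,"dy": -0.0022,"dz": 0,"rx": 0,"ry": 0,"rz": -11.5},
    {"dx": -0.0152,"dy": -0.0025,"dz": 0,"rx": 0,"ry": 0,"rz": -17},
    {"dx": -0.0205,"dy": -0.0024,"dz": 0,"rx": 0,"ry": 0,"rz": -23},
    {"dx": -0.0245,"dy": -0.0018,"dz": 0,"rx": 0,"ry": 0,"rz": -27},
  ],
)

```text
time: 14.48
position: [0.532, 0.0254, 0.0357]
tool_rot: [0.739, 0.674, 0.001, 0.002]
ft_force: [0.9, 0.6, 0.3]
grip_width: 0.0006
```

```bash
python3 look2.py k5; python3 keep.py "[(.15,16),(.1,16),(.05,16),(0,16),(0,14)]" 35.3
```

```text
[532.   25.4  35.7] [0.9 0.6 0.3]
side 181 tip z [46.7 52.1 61.5] x [-12.9  -3. ] y [-11.5   9.4]
0.15 [531.   24.3] d mm [-0.9 -0.5  0.3] r deg [ 0.2  0.1 -1.7]
0.1 [530.1  21.9] d mm [-3.5 -1.2  0.3] r deg [ 0.2  0.1 -4.6]
0.05 [529.3  19.3] d mm [-6.  -1.7  0.3] r deg [ 0.2  0.1 -7.4]
0 [528.7  16.8] d mm [-8.6 -2.1  0.3] r deg [  0.2   0.1 -10.3]
0 [528.8  14.8] d mm [-10.6  -1.8   0.3] r deg [  0.2   0.1 -10.3]
```

View pics/k5.png

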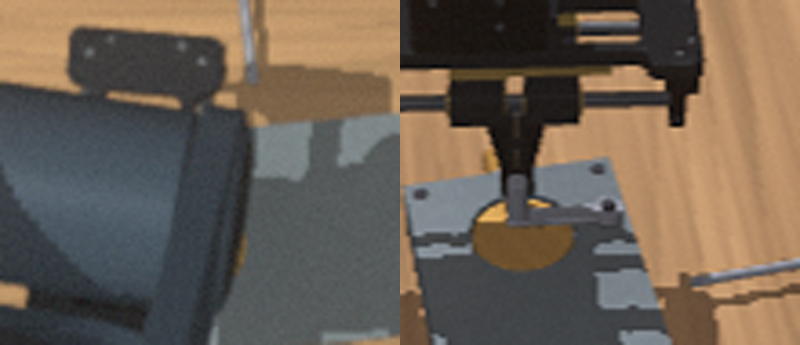

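Nearly home. I'll finish slowly so I can watch for the stop in the force reading.

step_arm(
  targets=[
    {"dx": -0.002,"dy": -0.0008,"dz": 0,"rx": 0,"ry": 0,"rz": -3},
    {"dx": -0.004,"dy": -0.0013,"dz": 0,"rx": 0,"ry": 0,"rz": -5},
    {"dx": -0.006,"dy": -0.0017,"dz": 0,"rx": 0,"ry": 0,"rz": -7.4},
    {"dx": -0.0075,"dy": -0.0019,"dz": 0,"rx": 0,"ry": 0,"rz": -9},
    {"dx": -0.0086,"dy": -0.002,"dz": 0,"rx": 0,"ry": 0,"rz": -10},
  ],
)

```text
time: 15.2
position: [0.5292, 0.0183, 0.0356]
tool_rot: [0.679, 0.734, 0.002, 0.001]
ft_force: [1.9, 9.0, 0.3]
grip_width: 0.0002
```

```bash
cat > kang.py <<'E'
from h import *
c=dict(np.load("sideL.npz")); P=cloud(c); hsv=cv2.cvtColor(c["img"],cv2.COLOR_BGR2HSV); z=P[...,2]
Hh=((P[...,:2]*1000-H)@RH)
m=(hsv[...,2]>45)&(hsv[...,1]<90)&(z>.033)&(z<.041)&(Hh[...,0]>0)&(Hh[...,0]<38)&(Hh[...,1]>20)&(Hh[...,1]<100)
if m.sum()>5:
    p=np.polyfit(Hh[...,0][m],Hh[...,1][m],1); print("arm px",m.sum(),"fit y at x=48,0:",np.polyval(p,[48,0]),"theta",-np.arctan(p[0]))
q=(z>.05)&(z<.068)&(hsv[...,2]>62)&(hsv[...,1]<90)&(Hh[...,0]>-25)&(Hh[...,0]<60)&(Hh[...,1]>20)&(Hh[...,1]<110)
print("post pts",q.sum(),Hh[q].mean(0) if q.sum() else "")
E
python3 look2.py k6; python3 kang.py; python3 keep.py "[(0,15),(0,13)]" 35.3
```

```text
[529.2  18.3  35.6] [1.9 9.  0.3]
side 200 tip z [47.  51.7 58.4] x [-12.8   0.2] y [-11.7   8.2]
arm px 89 fit y at x=48,0: [47.11789697 44.38387339] theta -0.056897347040195834
post pts 46 [-2.43798328 44.7154542 ]
0 [528.8  15.8] d mm [-2.5 -0.7  0.4] r deg [ 0.3 -0.  -0.4]
0 [528.9  13.8] d mm [-4.5 -0.7  0.4] r deg [ 0.3 -0.  -0.4]
```

View pics/k6.png

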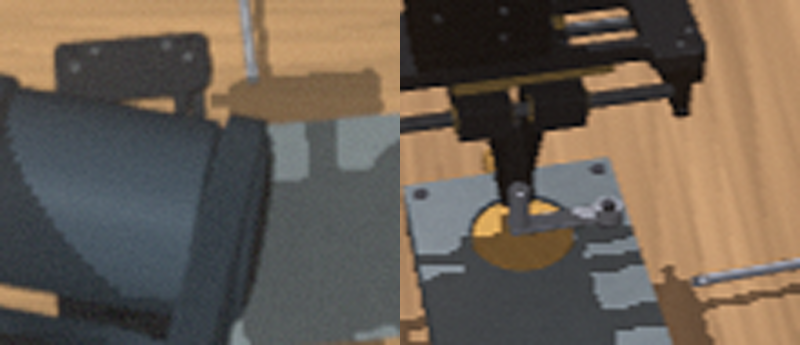

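The force rose to 9 N while the light swing needs under 1 N, so the keeper is at its stop. A small press will confirm it, then I'll back off.

step_arm(
  targets=[
    {"dx": -0.0005,"dy": 0,"dz": 0,"rx": 0,"ry": 0,"rz": 0},
    {"dx": -0.001,"dy": 0,"dz": 0,"rx": 0,"ry": 0,"rz": 0},
    {"dx": -0.001,"dy": 0,"dz": 0,"rx": 0,"ry": 0,"rz": 0},
    {"dx": -0.001,"dy": 0,"dz": 0,"rx": 0,"ry": 0,"rz": 0},
    {"dx": -0.001,"dy": 0,"dz": 0,"rx": 0,"ry": 0,"rz": 0},
  ],
)

```text
time: 15.92
position: [0.5292, 0.0184, 0.0357]
tool_rot: [0.679, 0.734, 0.002, 0.001]
ft_force: [0.5, 6.8, 0.3]
grip_width: 0.0008
```

step_arm(
  targets=[
    {"dx": 0.004,"dy": 0,"dz": 0,"rx": 0,"ry": 0,"rz": 0},
    {"dx": 0.01,"dy": 0,"dz": 0,"rx": 0,"ry": 0,"rz": 0},
    {"dx": 0.015,"dy": 0,"dz": -0.01,"rx": 0,"ry": 0,"rz": 0},
    {"dx": 0.015,"dy": 0,"dz": -0.05,"rx": 0,"ry": 0,"rz": 0},
    {"dx": 0.015,"dy": 0,"dz": -0.1,"rx": 0,"ry": 0,"rz": 0},
  ],
)

```text
time: 16.55
position: [0.5267, 0.0334, 0.1364]
tool_rot: [0.679, 0.734, 0.002, 0.0]
ft_force: [1.2, 0.3, -0.4]
grip_width: 0.0004
```

step_arm(
  targets=[
    {"dx": 0.06,"dy": 0,"dz": -0.03,"rx": 0,"ry": 0,"rz": 0},
    {"dx": 0.12,"dy": 0,"dz": -0.06,"rx": 0,"ry": 0,"rz": 0},
    {"dx": 0.18,"dy": 0,"dz": -0.08,"rx": 0,"ry": 0,"rz": 0},
    {"dx": 0.22,"dy": 0,"dz": -0.08,"rx": 0,"ry": 0,"rz": 0},
    {"dx": 0.22,"dy": 0,"dz": -0.08,"rx": 0,"ry": 0,"rz": 0},
  ],
)

```text
time: 17.18
position: [0.5089, 0.2559, 0.2183]
tool_rot: [0.677, 0.736, 0.003, 0.001]
ft_force: [-0.3, -0.5, -0.3]
grip_width: 0.0001
```

```bash
python3 look2.py k7; python3 kang.py
python3 - <<'E'
from h import *
for n in("top","side"):
    c0=dict(np.load(f"{n}0.npz"));c=dict(np.load(f"{n}L.npz")); cv2.imwrite(f"pics/{n}7.png",c["img"])
    P=cloud(c); Hh=((P[...,:2]*1000-H)@RH); hsv=cv2.cvtColor(c["img"],cv2.COLOR_BGR2HSV)
    b=(np.hypot(Hh[...,0],Hh[...,1]-45)<34)&(hsv[...,0]>10)&(hsv[...,0]<30)&(hsv[...,1]>120)
    print(n,"disc",b.sum(),np.round(np.percentile(P[...,2][b]*1000,[5,50,95]),1))
    q=(P[...,2]>.059)&(P[...,2]<.067)&(hsv[...,1]<90)&(abs(Hh[...,0])<60)&(abs(Hh[...,1]-60)<50)
    pw=ray(c,np.argwhere(q)[:,::-1],.063)[:,:2]*1000; h=w2h(pw.mean(0)); print("post h",h,"theta",np.arctan2(h[1]-45,48-h[0]))
E
```

```text
[508.9 255.9 218.3] [-0.3 -0.5 -0.3]
top 31 tip z [234.1 237.2 237.8] x [-13.6 -10. ] y [-0.8  7.8]
side 287 tip z [228.2 231.4 234.9] x [-13.6   0.3] y [-11.2  10.7]
arm px 90 fit y at x=48,0: [47.31261936 44.65915518] theta -0.05522429558938922
post pts 41 [-2.77147413 45.2026952 ]
top disc 467 [26.5 29.8 33. ]
post h [-1.79056155 44.66372463] theta -0.006753694738912132
side disc 300 [27.4 29.2 31.1]
post h [-2.28797692 45.1800422 ] theta 0.0035802082098661116
```

View pics/k7.png

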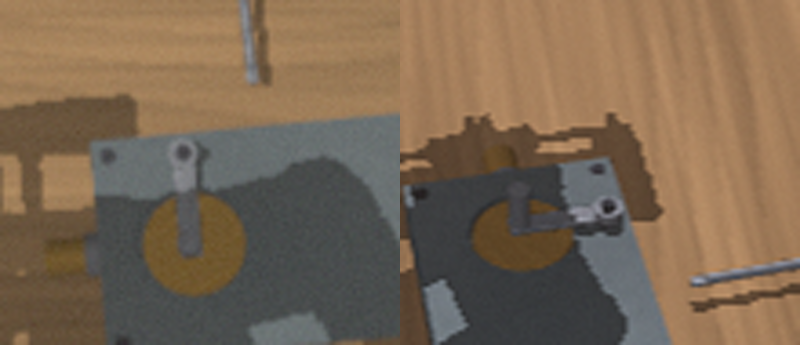

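View pics/side7.png

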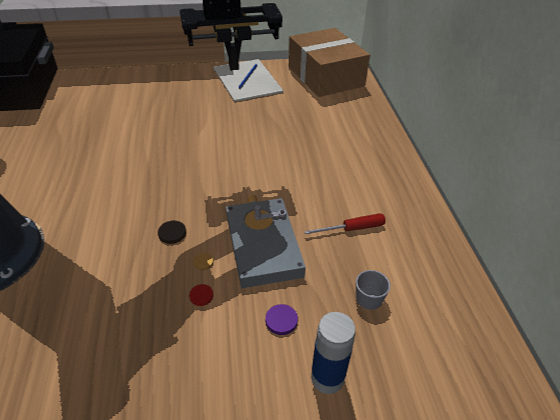

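The keeper is home: θ reads -0.007 from the top camera and +0.004 from the side, with the arm across the disc. The disc is flush, the spray can, tin and screwdriver are at the same pixels as at the start, and the robot is clear. I'm handing in.

```bash
python3 -c "
from rig import robot
print(robot.hand_in())"
```

```text
the job is handed in; nothing more can be done
None
```

I pushed the large bronze disc along the landing with the part-open fingertips until it dropped into the recess and lay flat. I then swung the keeper home by its post with the closed fingers. The job was handed in at about 17 s of robot time, and no verdict was reported.

**Last checks:**
- **Disc:** its top is at z ≈ 29.2 mm (side) and 29.8 mm (top camera), so it is flush with the 30 mm top face, and it looks flat.
- **Keeper:** the post position gives an angle of -0.007 rad (top) and +0.004 rad (side). The force rose to 7–9 N and movement stopped, so it is against its stop.
- **Bystanders:** by eye, the spray can, screwdriver and tin are where they started.
- **Robot:** it was clear of everything at hand-in.

**Readings that disagreed:**
- **Fingertip height:** the cameras showed the fingertips about 12 mm above the reported TCP height, not 19 mm below it as `tip_reach` implies. I set all heights from the cameras and checked for contact force on the way down.
- **Keeper angle:** a rough line fit to the keeper arm gave -0.056 rad. I trusted the post position more, because the arm fit used few pixels and was off at the pivot.
- **Confirming press:** a further 1 mm press at the stop did not raise the force (6.8 N after 9.0 N), but the reported position did not change either.

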